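Load the target sled under the spotting head and pin it in line

TASK

Get the spotting station ready: lift off the LC column that was left lying across its deck and lay it on the bench, then set the target sled flat on the deck, nose first, and push it along the guide rails under the low head up to the end stop. Take the tapered locating pin (the one with the tall, slim head, not the straight one) from the pin rack and press it down through the hole in the sled's tail into the hole in the deck until its shoulder sits on the sled, so that it draws the sled back into line. Do not knock the spotting head hard, and leave the straight pin and everything else on the bench where it stands.

Things in the scene. Friction and masses are not known exactly. Their poses are not given: they have to be found in the camera images.
- deck_hole (a point): Pin hole of the spotting station, a fixed flat grey deck, 330 x 104 mm, top 30 mm above the bench. This point is the mouth of the hole (diameter 10 mm, through the 12 mm deck, hollow below), on the lane's centre line, at the height of the deck's top. x = direction in which the sled is pushed along the lane, z up. The deck runs from x = -171 to +159 mm here and is bare up to x = -36 mm.
- deck_mouth (a point): Mouth of the lane, on its centre line at the deck's top, 36 mm before (-x of) deck_hole; same axes. Here two slanted lead-ins begin, the lane about 74 mm wide; 30 mm further the straight guide rails begin, 10 mm high and 66 mm apart (the sled is 64 mm wide).
- end_stop (a point): Middle of the end stop's face at the deck's top, on the lane's centre line beyond the head, 137 mm past (+x of) deck_hole; same axes. A sled whose nose is against it has its hole 3 mm too far: the pin must draw the sled back by 3 mm. A tall instrument stack (0.7 m) stands some 10 cm beyond the deck, to the right as seen from the robot.
- head: Fixed white spotting head: a bridge over the lane, 90 mm long along the lane (it begins 39 mm past deck_hole), 106 mm wide, top 115 mm above the bench. The ceiling of its tunnel is 17 mm above the deck (the sled is 14 mm high); the tunnel is as wide as the lane. Origin: on the bench under the lane's centre line, 44 mm past deck_hole; same axes.
- sled_center (a point): Target sled: a loose flat aluminium plate, 150 x 64 x 14 mm, about 0.3 kg, with two dark square inlays with rows of round spots; this point is its centre, half-way up. x points to its nose (the end with the cut corners), z up. The plain tail end (x = -75 mm) has the pin hole. It starts lying on the bench.
- sled_hole (a point): Mouth (top) of the round pin hole in the sled's tail, diameter 10 mm, right through the 14 mm sled, 59 mm behind the sled's centre and 16 mm from its tail end; same axes as the sled.
- taper_pin_head (a point): Tapered locating pin, steel, 76 mm long, about 0.07 kg, hanging upright in the pin rack: this point is the centre of its head, a ribbed cylinder 18 mm in diameter and 34 mm tall (the tall, slim head). Under the head is a 42 mm shank: 9 mm in diameter for 20 mm, then tapering over 22 mm to a 4 mm tip. z points from tip to head. The tip is 59 mm below this point.
- taper_pin_shoulder (a point): Underside of the tapered pin's head (the shoulder where the shank begins), on its axis, 17 mm below the centre of the head. It rests on the rack's top at the start and on the sled's top at the end.
- straight_pin_head (a point): Straight pin, steel, hanging in the other hole of the same rack: this point is the centre of its wide low head, 26 mm in diameter and 13 mm tall. Its 12 mm shank does not fit the holes. To be left alone.
- pin_rack: Fixed aluminium rack, 46 x 104 x 52 mm high, open at the sides; its long side is its y axis. Its origin is on the bench under its centre. The two pins hang in holes 26 mm either side of its centre along y, which pin in which hole varies; the holes are 13 mm wide.
- column_center (a point): LC column: a loose steel tube, 174 mm long, about 0.12 kg, lying crosswise on the open part of the deck at the start; this point is its centre, half-way up (8 mm above what it lies on). Its length is along its y axis; the tube is 11 mm in diameter and its end blocks are 18 mm wide and 16 mm high. Any free place on the bench will do; the bench's front edge is the line x = 0.30 - 0.27 y (m, robot's frame).
- acid_bottle: Bystander: brown bottle, 60 mm in diameter, 120 mm tall, origin under its centre. Loose; not to be moved.
- amber_bottle: Bystander: brown bottle with black cap, 45 mm in diameter, 95 mm tall, origin under its centre. Loose; not to be moved.
- buffer_bottle: Bystander: white bottle, 64 mm in diameter, 130 mm tall, origin under its centre. Loose; not to be moved.
- beaker: Bystander: small beaker, 51 mm in diameter, 61 mm tall, origin under its centre. Loose; not to be moved.
- tape_roll: Bystander: roll of tape lying flat, 52 mm in diameter, 19 mm high, origin under its centre. Loose; not to be moved.
Not all that is in view belongs to the job. There is more than one size of the part that bears sled_center; the job needs the larger.

How it is judged:
On the way, in this order (a step that is already met when the one before it is completed fails the run):
1. the column lies on the bench (height (world z) of column_center below 0.02 m and linear speed of column below 0.05 m/s), for 0.2 s.
2. the sled has been pushed under the head, its hole within 4.5 mm of the deck's or up to the stop (x of sled_hole in the frame of deck_hole above -0.0045 m and x of sled_center in the frame of deck_hole above 0.05 m and y of sled_center in the frame of deck_hole between -0.006 and 0.006 m and z of sled_center in the frame of deck_hole between 0.004 and 0.01 m), for 0.2 s.
At the end, for the whole second after the job is handed in: Sled flat under the head, nose inwards, its hole within 1.6 mm of the deck hole, square within 0.05 rad; tapered pin upright within 0.08 rad in both holes (within 2 mm), shoulder within 2 mm of the sled top; column lying on the bench; all at rest (horizontal distance between sled_hole and deck_hole below 0.0016 m and x of sled_center in the frame of deck_hole above 0.05 m and z of sled_center in the frame of deck_hole between 0.005 and 0.009 m and angle between the x axis of sled_center and the x axis of deck_hole, either way round below 0.05 rad and horizontal distance between taper_pin_shoulder and deck_hole below 0.002 m and z of taper_pin_shoulder in the frame of deck_hole between 0.012 and 0.016 m and angle between taper_pin_head's own z axis and vertical below 0.08 rad and height (world z) of column_center below 0.02 m and linear speed of each of sled, taper_pin, column below 0.02 m/s); the robot touches nothing.
It fails at once if the spotting head is knocked with more than 25 N (contact force between head and anything else above 25 N).
It fails at once if the straight pin is moved by more than 20 mm (distance of straight_pin_head from where it was at the start of the episode above 0.02 m).
It fails at once if a bystander is moved by more than 20 mm or tipped (distance of any of acid_bottle, amber_bottle, buffer_bottle, beaker, tape_roll from where it was at the start of the episode above 0.02 m or angle between any of acid_bottle, amber_bottle, buffer_bottle, beaker, tape_roll's own z axis and vertical above 0.3 rad).
It also fails if it takes over 72 s, if anything falls off the work surface, if the arm or the gripper's body presses on something with over 40 N, if the wrist force passes 120 N, or if a joint passes its speed limit or range.

ROBOT

A 6-joint arm with a two-finger parallel gripper is mounted at the origin on a cart in front of the work surface, level with it; the furniture and walls round the work are solid. World frame = base frame: x ahead of the robot, y to its left, z up, the work surface at z = 0. Lengths are in m, angles in rad, forces in N, time in s.
With the tool pointing down it reaches from about 0.425 to 0.95 m from the base axis. Payload 3.5 kg.
Tool frame: the origin (TCP) lies midway between the tips of the shut fingers; the grasp point (between the pads) lies 19 mm behind it (ctrl.pinch_z is the distance from the TCP to the grasp point, in m); z points along the fingers, y is the line along which they close (so a half turn about z gives the same grasp; the last joint's range is limited). The gripper opens to 85 mm and grips with 20 to 120 N. Pads are 22 mm wide; open, the fingers measure 114 mm over their backs; the gripper's body (76 mm by 85 mm) begins 54 mm behind the grasp point. The pads swing forward as they close: fully open they stand 13 mm farther back than shut.
Start: joints at [-1.415, 0.286, 1.577, -0, 1.279, -0.15], TCP at [0.203, -0.644, 0.231] pointing down, gripper open.
Joint ranges: [-2.77, 2.77], [-0.9, 2.22], [0.21, 2.48], [-1.53, 4.67], [0.24, 2.81], [-2.84, 2.84]. Speed limits (rad/s): [2.79, 2.79, 3.14, 3.14, 3.14, 3.14].

INTERFACE

Orientations are given as a unit quaternion [x, y, z, w].
In Python, from plant import get_state, viewer, sign_off, ctrl gives the robot as it stands. The module is installed in compiled form; this text tells all that it offers.
- The arm moves only by the shell command python3 -m handwheel 'ROWS' [FORCE]. ROWS is JSON, a list that holds one entry, the list of rows, each a list of 5 numbers: the finger opening in m, from 0 to 0.0854, then the shift along the tool's x, y, z in m, then the turn about the tool's z in degrees. In form: [[[claw, x, y, z, spin], ...]]. A call has 1 to 12 rows; each row shifts and turns the commanded pose from where the row before left it, along the tool's axes as they then stand; what a row does not reach is not made up. A row lasts 1/12 s, in which the tool goes at most 41.7 mm and 7.16 degrees, less where a joint would pass 70% of its speed; a pose out of reach is approached as far as the arm can. A call is refused whole if a number of a shift passes 0.0417 or a number of a turn 7.16, either way. A call with a gripper value outside its range is refused whole. The fingers move at their own pace and stop on an object; FORCE is the grip in N (left out, the last holds). Time passes only in rows, so rows that do not move let the fingers close. It gives the time, the measured TCP pose, the force, the opening and the grip force at its end, in the units of the state.
- get_state(): the state, without advancing time (a new reading comes with each control period).
- viewer.read_camera(name): name is "side" or "top"; returns the picture (400x640x3 uint8, blue, green, red); there is no depth.
- viewer.camera_params(name): a dict with "fov_y" (degrees; the focal length in pixels is half the picture's height over the tangent of half this angle, whatever the lens; pixels are square), "cx", "cy" (the principal point, pixels), "k1" (the pictures are not rectified: a ray, as slopes to the right and down, at radius r is drawn at 1 + k1 r^2 times it, then the intrinsics apply), "xyz" and "attitude" of the camera in the world. Camera axes: x right, y up, looking along -z (the intrinsics and any distortion apply to the point x, -y, -z); pixel columns grow to the right and rows downward; lengths in m; the calibration is good to about 2 mm. A picture is of the moment at which its call begins. camera_params takes no time and is no camera call.
- sign_off(): hands the job in; it is judged then, once.
Trained networks look in the newest picture that a camera, given by its name, has taken for a name from the list of things; names that differ only in an ending like _2 or _b are one class to them, and where a whole thing is asked for, a point or a joint stands for the part that bears it (a point fixed in the world has none). Each returns a list of dicts, best first, with "confidence" (0 to 1); they miss things now and then, are a little off and sometimes report something else, mostly with a low value. They report only what shows in the picture. A call takes as long as a camera call. They do not tell look-alikes from the thing itself.
- viewer.look_for(camera, name): "extent" ([left, top, width, height] as shares, 0 to 1, of the picture: columns of its width, rows of its height, round what is visible of it).
- viewer.outline_of(camera, name): "mask" (400x640 bool, what is visible of it) and "extent" ([left, top, width, height] as shares, 0 to 1, of the picture: columns of its width, rows of its height, round what is visible of it).
- viewer.pinpoint(camera, name): "xy" ([column, row] as shares, 0 to 1, of the picture: columns of its width, rows of its height: a listed point, or the origin of a listed thing).
The state is a dict: "time": time; "qpos": joint angles; "dq": joint speeds; "joint_efforts": joint torques, N m; "eef_pos": TCP position; "tcp_rot": TCP orientation; "contact_force": force on the tool from outside, world axes, zero at the start; "wrist_torque": the same for the moment, N m; "opening": opening from 0.0 (shut) to 1.0 (fully open); "finger_force": force on a finger pad.
Only numpy, scipy, OpenCV 4.12 (cv2) and the standard library are available. Lean on these libraries where they do the work, as an engineer would, in place of code of your own. Each camera call takes 0.05 s, during which the arm holds its last target. There are 200 camera calls.

## Working session

There is one attempt and no reset: what is moved stays moved. The work goes in short steps, Python scripts to look and compute and a shell command to move; the robot and the scene stay as the last step left them, time stands still between calls to the robot, and variables do not carry over. Pictures are saved under pics/ and viewed, at most 10 in all, crops included, and the job is handed in when it is done.

```bash
mkdir -p pics; cat > h.py <<'E'
import numpy as np, cv2
from plant import get_state, viewer, sign_off, ctrl
from scipy.spatial.transform import Rotation as R
def cam(n):
    p=viewer.camera_params(n); f=200/np.tan(np.radians(p['fov_y'])/2)
    a=np.array(p['attitude'],float)
    M=R.from_quat(a).as_matrix() if a.size==4 else (a if a.shape==(3,3) else None)
    K=np.array([[f,0,p['cx']],[0,f,p['cy']],[0,0,1]]); return K,np.array([p['k1'],0,0,0,0.]),M,np.array(p['xyz'])
F=np.diag([1.,-1,-1])
def ray(n,uv):
    K,d,M,t=cam(n)
    q=cv2.undistortPoints(np.array([[uv]],float),K,d,)[0,0]
    v=M@F@np.array([q[0],q[1],1]); return t,v
def onz(n,uv,z):
    t,v=ray(n,uv); return t+v*(z-t[2])/v[2]
def proj(n,P):
    K,d,M,t=cam(n); Rcw=F@M.T
    return cv2.projectPoints(np.array(P,float).reshape(-1,1,3),cv2.Rodrigues(Rcw)[0],-Rcw@t,K,d)[0][:,0]
def tri(uv1,uv2):
    (t1,v1),(t2,v2)=ray('top',uv1),ray('side',uv2)
    v1=v1/np.linalg.norm(v1);v2=v2/np.linalg.norm(v2)
    s=np.linalg.lstsq(np.c_[v1,-v2],t2-t1,rcond=None)[0]
    a,b=t1+s[0]*v1,t2+s[1]*v2; return (a+b)/2,np.linalg.norm(a-b)
def pts(n,name):
    return [(round(d['confidence'],2),np.round(np.array(d['xy'])*[640,400],1)) for d in viewer.pinpoint(n,name)]
E
python3 - <<'E'
from h import *
for n in('top','side'):
    print(n,viewer.camera_params(n)); cv2.imwrite(f'pics/{n}0.png',viewer.read_camera(n))
    for k in 'deck_hole deck_mouth end_stop head sled_center sled_hole taper_pin_head taper_pin_shoulder straight_pin_head pin_rack column_center acid_bottle amber_bottle buffer_bottle beaker tape_roll'.split():
        print(k,[(c,list(map(float,x))) for c,x in pts(n,k)])
print(get_state(),ctrl.pinch_z)
E
```

```text
top {'fov_y': 48.809862225417554, 'cx': 318.07661082181113, 'cy': 199.8484149959357, 'k1': -0.07726574944333942, 'xyz': array([0.46472628, 0.24317596, 1.2949141 ]), 'attitude': array([ 0.01695633, -0.0098814 , -0.70665554,  0.70728551])}
deck_hole [(0.88, [367.8, 162.8]), (0.62, [353.0, 164.7])]
deck_mouth [(0.72, [353.1, 165.4])]
end_stop [(0.96, [409.4, 150.3]), (0.63, [332.9, 226.5])]
head [(0.72, [382.3, 162.9]), (0.61, [279.1, 264.5])]
sled_center [(0.71, [332.7, 230.0]), (0.7, [235.1, 279.0]), (0.39, [282.4, 185.9])]
sled_hole [(0.79, [318.1, 223.8]), (0.79, [219.1, 270.1])]
taper_pin_head [(0.53, [282.5, 199.8])]
taper_pin_shoulder [(0.62, [284.4, 195.9]), (0.28, [333.2, 228.3])]
straight_pin_head [(0.4, [276.3, 180.4])]
pin_rack [(0.77, [286.1, 190.5]), (0.73, [367.2, 165.1])]
column_center [(0.61, [330.9, 170.3])]
acid_bottle [(0.62, [277.4, 269.4]), (0.27, [278.0, 180.1])]
amber_bottle [(0.71, [275.9, 231.6])]
buffer_bottle [(0.66, [383.7, 121.2])]
beaker [(0.72, [363.0, 134.9])]
tape_roll [(0.72, [279.0, 198.2]), (0.54, [246.7, 215.1])]
side {'fov_y': 50.351344553172986, '
[... 994 characters left out ...]
41502973e+00,  2.86277325e-01,  1.57672512e+00, -1.44812837e-05,
        1.27860865e+00, -1.49990991e-01]), 'dq': array([-7.83166686e-04,  8.07553508e-04, -7.89024229e-04,  5.64070751e-05,
        2.83998698e-04, -4.79862589e-04]), 'joint_efforts': array([-9.19344602e-04, -4.05956733e+01, -2.92923921e+01, -2.02583574e-04,
        6.48181904e-04,  1.89061865e-06]), 'eef_pos': array([ 0.20321202, -0.64365607,  0.23132637]), 'tcp_rot': array([ 9.88336462e-01,  1.52286040e-01, -6.96033509e-06, -9.20102792e-06]), 'contact_force': array([-0.82827736,  0.95583028, -0.38193075]), 'wrist_torque': array([-0.00349268, -0.03210074, -0.00663431]), 'finger_force': 0.0, 'opening': 1.002112367419906} 0.0187
```

View pics/top0.png

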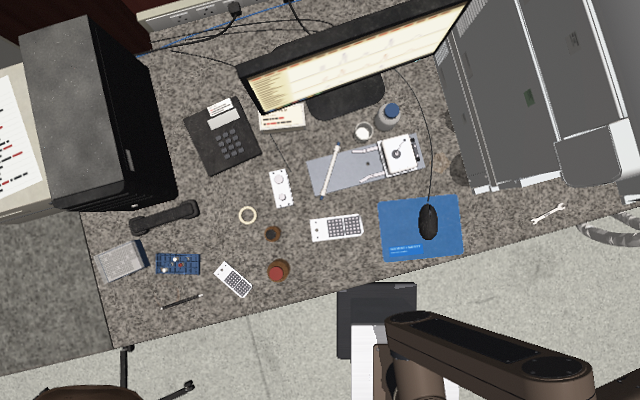

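View pics/side0.png

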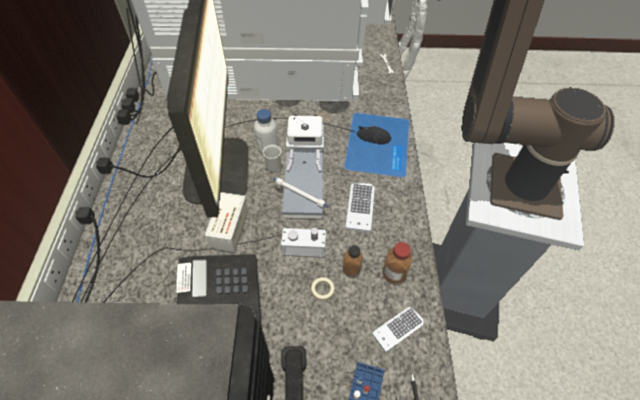

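```bash
python3 - <<'E'
from h import *
a=cv2.imread('pics/top0.png')[110:260,225:425]; b=cv2.imread('pics/side0.png')[105:355,225:440]
cv2.imwrite('pics/topc.png',cv2.resize(a,None,fx=4,fy=4,interpolation=2)); cv2.imwrite('pics/sidec.png',cv2.resize(b,(516,600),interpolation=2))
for n in('top','side'):
    viewer.read_camera(n)
    for k,z in(('sled_center',.014),('column_center',.038),('pin_rack',.052)):
        for d in viewer.outline_of(n,k):
            c=max(cv2.findContours(d['mask'].astype('uint8'),0,1)[0],key=len)
            B=cv2.boxPoints(cv2.minAreaRect(c)); W=np.array([onz(n,p,z) for p in B])[:,:2]
            e=[W[1]-W[0],W[2]-W[1]]
            print(n,k,d['confidence'],'pix',B.mean(0),'c',W.mean(0).round(4),'L',[round(float(np.linalg.norm(x)),4) for x in e],'ang',[round(float(np.degrees(np.arctan2(x[1],x[0]))),1) for x in e])
P=dict(deck_hole=[(367.8,162.8),(302.6,165.1),.03],deck_mouth=[(353.1,165.4),(305.3,171.4),.03],end_stop=[(409.4,150.3),None,.03],head=[(382.3,162.9),(303.7,157.9),0],
sledA=[(332.7,230),(357.2,201.8),.007],sledAh=[(318.1,223.8),(359,226.6),.014],sledB=[(235.1,279),(398.2,327),.007],taper=[(282.5,199.8),(314.3,234.2),.069],tsh=[(284.4,195.9),(313.4,237.4),.052],straight=[(276.3,180.4),(292.6,232.9),.0585],
rack=[(286.1,190.5),(301.2,244.2),0],col=[(330.9,170.3),(299.2,189.5),.038],acid=[(277.4,269.4),(396,272),0],amber=[(275.9,231.6),(351.7,271.2),0],buffer=[(383.7,121.2),(266.4,145.8),0],beaker=[(363,134.9),(274.3,163.6),0],tape=[(246.7,215.1),(318.9,285),0])
for k,(u,v,z) in P.items():
    print(k,onz('top',u,z)[:2].round(4),onz('side',v,z)[:2].round(4) if v else '',tri(u,v) if v else '')
E
```

```text
top sled_center 0.93 pix [233.41765 279.42938] c [0.2815 0.5022] L [0.0531, 0.1147] ang [-40.6, -130.1]
top sled_center 0.49 pix [248. 214.] c [0.4719 0.4603] L [0.0528, 0.0466] ang [-89.9, -179.7]
top column_center 0.67 pix [330.1393 170.0424] c [0.5981 0.2213] L [0.169, 0.019] ang [-16.9, -107.1]
top pin_rack 0.77 pix [281.40833 188.32138] c [0.5446 0.3595] L [0.0501, 0.1095] ang [-76.9, -166.7]
top pin_rack 0.36 pix [336.75    226.74997] c [0.4362 0.203 ] L [0.1471, 0.0652] ang [-81.8, -172.0]
side sled_center 0.78 pix [397.8446 327.6824] c [0.2845 0.5072] L [0.1198, 0.0525] ang [-130.2, 134.7]
side sled_center 0.74 pix [359.35657 207.07788] c [0.4374 0.2104] L [0.1581, 0.0676] ang [-81.1, -170.6]
side column_center 0.77 pix [300.0965  192.32007] c [0.5989 0.2262] L [0.0176, 0.1617] ang [-94.4, 162.4]
side pin_rack 0.81 pix [303.00677 242.35748] c [0.5438 0.3771] L [0.0729, 0.1032] ang [-74.1, -167.3]
side pin_rack 0.27 pix [303.67706 156.20859] c [0.6237 0.1031] L [0.3078, 0.1099] ang [-72.9, -165.8]
deck_hole [0.6197 0.1127] [0.6199 0.1285] (array([0.62402168, 0.11066407, 0.0078
[... 1174 characters left out ...]
022 0.2185] (array([0.59925055, 0.21968429, 0.0400623 ]), np.float64(0.004828345878617017))
acid [0.3097 0.3752] [0.3105 0.3675] (array([0.31129333, 0.37397229, 0.01247417]), np.float64(0.00021111759428198458))
amber [0.4205 0.38  ] [0.4154 0.3947] (array([ 0.41796085,  0.38246878, -0.02532951]), np.float64(0.0032815962957673892))
buffer [0.7476 0.0616] [0.7538 0.0622] (array([7.50530943e-01, 6.23221111e-02, 4.15035619e-04]), np.float64(0.006002033881982236))
beaker [0.7064 0.1234] [0.7083 0.1218] (array([0.70667256, 0.12374715, 0.00263355]), np.float64(0.0014767623084418068))
tape [0.4688 0.4665] [0.483  0.4513] (array([0.47430428, 0.46261664, 0.02818488]), np.float64(0.011417494930643493))
```

View pics/topc.png

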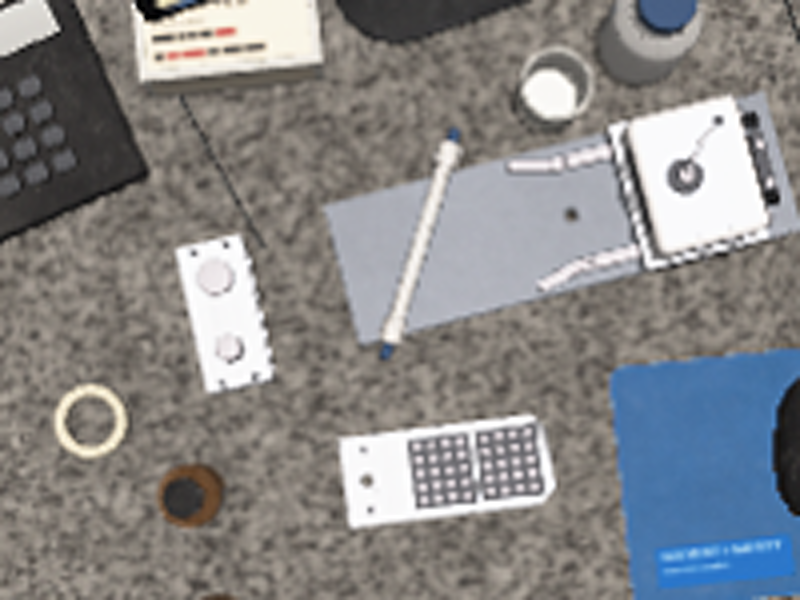

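View pics/sidec.png

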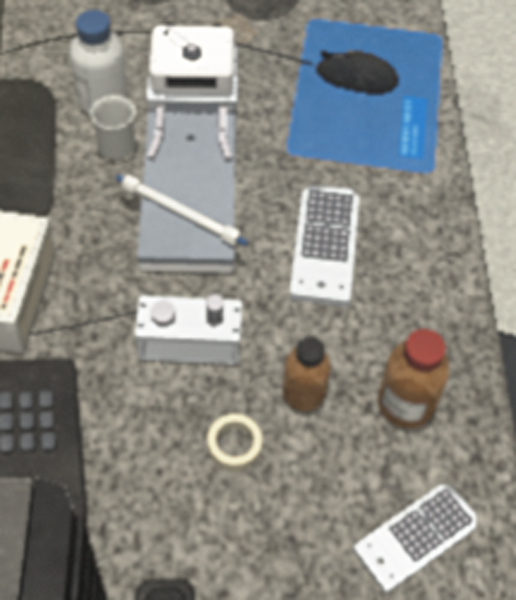

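The larger sled, at about (336,228) in the top view, is the one wanted. The smaller look-alike is at (233,279). The slim-headed pin, at top (282,196) and side (314,234), is the one wanted. The wide-headed straight pin is at top (279,179) and side (293,236). The column lies across the deck at top (330,170), and the deck hole is at top (367.7,163.4). The crops above confirm these choices.

```bash
python3 - <<'E'
from h import *
T=lambda p:((p[0]+.5)/4-.5+225,(p[1]+.5)/4-.5+110)
S=lambda p:((p[0]+.5)/2.4-.5+225,(p[1]+.5)/2.4-.5+105)
D=dict(tailL=((326,207),(139,258),.03),tailR=((360,343),(234,262),.03),hole=((571,214),(191,137),.03),shole=((366,481),(321,284),.014),
 stL=((340,437),(291,293),.014),stR=((350,527),(353,299),.014),snL=((533,416),(308,188),.014),taptop=((229,345),(215,299),.086),strtop=((215,276),(163,312),.065),colfar=((455,133),(120,179),.038),colnear=((385,353),(245,241),.038))
O={}
for k,(a,b,z) in D.items():
    A=onz('top',T(a),z)[:2];B=onz('side',S(b),z)[:2];O[k]=(A+B)/2; t,e=tri(T(a),S(b))
    print(k,A.round(4),B.round(4),'mean',O[k].round(4),'tri',t.round(4),round(e,4))
ang=lambda v:round(float(np.degrees(np.arctan2(v[1],v[0]))),1)
tm=(O['tailL']+O['tailR'])/2
print('deck width',np.linalg.norm(O['tailL']-O['tailR']),'x ang from lateral',ang(O['tailL']-O['tailR'])-90,'from hole',ang(O['hole']-tm),np.linalg.norm(O['hole']-tm))
st=(O['stL']+O['stR'])/2
print('sled ang',ang(O['stL']-O['stR'])-90,ang(O['snL']-O['stL']),'hole-tail',ang(O['shole']-st),np.linalg.norm(O['shole']-st))
print('col ang',ang(O['colnear']-O['colfar']),'c',(O['colnear']+O['colfar'])/2)
print('bench spot',onz('top',(302,146),.0),'phone corner',onz('top',(262,154),.03),'paper',onz('top',(306,132),.02))
E
for g in top side; do :; done
```

```text
tailL [0.6238 0.2905] [0.624  0.2948] mean [0.6239 0.2926] tri [0.6251 0.2908 0.0236] 0.0011
tailR [0.5256 0.2658] [0.524  0.2717] mean [0.5248 0.2688] tri [0.5257 0.2659 0.0208] 0.0006
hole [0.6188 0.1139] [0.6188 0.1156] mean [0.6188 0.1147] tri [0.6192 0.1137 0.0277] 0.0003
shole [0.4262 0.2616] [0.4285 0.2633] mean [0.4274 0.2624] tri [0.4274 0.2618 0.012 ] 0.0026
stL [0.458  0.2805] [0.4572 0.2832] mean [0.4576 0.2819] tri [0.4578 0.2806 0.0097] 0.0005
stR [0.3928 0.2732] [0.3914 0.2724] mean [0.3921 0.2728] tri [0.3922 0.2731 0.0148] 0.0014
snL [0.4734 0.1404] [0.471  0.1393] mean [0.4722 0.1398] tri [0.4721 0.1403 0.0151] 0.0025
taptop [0.5215 0.3548] [0.5219 0.355 ] mean [0.5217 0.3549] tri [0.5217 0.3549 0.0859] 0.0004
strtop [0.5709 0.3668] [0.5713 0.3715] mean [0.5711 0.3692] tri [0.5721 0.3676 0.0582] 0.0013
colfar [0.6762 0.1977] [0.6761 0.2037] mean [0.6761 0.2007] tri [0.6782 0.1975 0.0295] 0.0013
colnear [0.5181 0.2478] [0.5184 0.2473] mean [0.5183 0.2476] tri [0.5182 0.2478 0.0387] 0.0002
deck width 0.10188618692363607 x ang from lateral -76.5 from hole -75.0 0.17181861173559643
sled ang -82.1 -84.1 hole-tail -80.5 0.015114022879334846
col ang 163.5 c [0.59719844 0.22413012]
bench spot [0.67328634 0.30389827 0.        ] phone corner [0.64537804 0.41824127 0.03      ] paper [0.71123074 0.29141538 0.02      ]
```

```bash
python3 - <<'E'
from h import *
print('monitor low-left', tri((262,115),(211,212)), tri((240,69),(185,190)))
print('right spot',onz('top',(497,212),0),'stack foot',onz('top',(476,192),0),onz('top',(525,185),0),'pad corner',onz('top',(463,245),0))
E
```

```text
monitor low-left (array([0.74200109, 0.40652907, 0.14200474]), np.float64(0.017309115699831446)) (array([0.79783725, 0.43575987, 0.25294234]), np.float64(0.04536879823537479))
right spot [ 0.47822849 -0.27418341  0.        ] stack foot [ 0.53748336 -0.21150766  0.        ] [ 0.55864904 -0.36100351  0.        ] pad corner [ 0.38107019 -0.17099063  0.        ]
```

```bash
python3 -m handwheel '[[[0.035,0.03,-0.028,0,7],[0.035,0.03,-0.028,0,7],[0.035,0.03,-0.028,0,7],[0.035,0.03,-0.028,0,7],[0.035,0.03,-0.028,0,7],[0.035,0,-0.04,0,0],[0.035,0,-0.04,0,0],[0.035,0,-0.04,0,0],[0.035,0,-0.04,0,0],[0.035,0,-0.04,0,0],[0.035,0,-0.04,0,0],[0.035,0,-0.04,0,0]]]' 40
python3 -c "
from h import *
s=get_state();print(s['time'],s['eef_pos'],s['tcp_rot'],s['qpos'])"
```

```text
time: 3.1
eef_pos: [0.423, -0.2287, 0.2317]
tcp_rot: [0.989, -0.149, 0.0, 0.0]
contact_force: [0.6, -0.3, -0.0]
opening: 0.41
finger_force: 0.0
3.1 [ 0.423027   -0.22874256  0.2316518 ] [ 9.88845166e-01 -1.48946295e-01  4.43024240e-04  2.04747984e-04] [-7.07142082e-01 -1.53958288e-01  2.04003737e+00  1.27759115e-04
  1.25454505e+00  1.16261980e+00]
```

```bash
cat >> h.py <<'E'
def st():
    s=get_state(); m=R.from_quat(s['tcp_rot']).as_matrix(); s['psi']=np.degrees(np.arctan2(m[1,0],m[0,0])); s['m']=m
    print('t',round(s['time'],2),'pos',s['eef_pos'].round(4),'psi',round(s['psi'],2),'tilt',np.round(m[:,2],3),'f',np.round(s['contact_force'],1),'op',round(s['opening'],3),'ff',round(s['finger_force'],1),'q6',s['qpos'][5].round(2)); return s
def go(x,y,z,psi):
    s=st(); d=s['m'].T@(np.array([x,y,z])-s['eef_pos']); print('tool delta at present yaw',d.round(4),'|d|',np.linalg.norm(d).round(3),'spin',round(s['psi']-psi,2))
E
python3 -m handwheel '[[[0.035,0.003,-0.0403,0,0],[0.035,0.003,-0.0403,0,0],[0.035,0.003,-0.0403,0,0],[0.035,0.003,-0.0403,0,0],[0.035,0.003,-0.0403,0,0],[0.035,0.003,-0.0403,0,0],[0.035,0.003,-0.0403,0,0],[0.035,0.003,-0.0403,0,0],[0.035,0.003,-0.0403,0,0],[0.035,0.003,-0.0403,0,0],[0.035,0.003,-0.0403,0,0],[0.035,0.003,-0.0403,0,0]]]'
python3 -c "
from h import *
go(.5972,.2235,.034,-16.5)"
```

```text
time: 4.1
eef_pos: [0.5999, 0.2232, 0.2315]
tcp_rot: [0.989, -0.149, 0.0, -0.0]
contact_force: [0.3, -1.0, 0.7]
opening: 0.411
finger_force: 0.0
t 4.1 pos [0.5999 0.2232 0.2315] psi -17.09 tilt [ 0.001  0.    -1.   ] f [ 0.3 -1.   0.7] op 0.411 ff 0.0 q6 2.07
tool delta at present yaw [-0.0028  0.0006  0.1975] |d| 0.198 spin -0.59
```

```bash
python3 -m handwheel '[[[0.035,-0.001,0,0.038,0],[0.035,-0.001,0,0.038,0],[0.035,0,0,0.038,0],[0.035,0,0,0.038,0],[0.035,0,0,0.030,0],[0.035,0,0,0.015,0],[0.035,0,0,0,0],[0.0,0,0,0,0],[0.0,0,0,0,0],[0.0,0,0,0,0],[0.0,0,0,0,0],[0.0,0,0,0,0]]]' 60
python3 -c "
from h import *
st()"
```

```text
time: 5.1
eef_pos: [0.5988, 0.2219, 0.036]
tcp_rot: [0.989, -0.149, 0.002, -0.001]
contact_force: [0.9, 0.8, 3.0]
opening: 0.091
finger_force: 58.8
t 5.1 pos [0.5988 0.2219 0.036 ] psi -17.11 tilt [ 0.003  0.001 -1.   ] f [0.9 0.8 3. ] op 0.091 ff 58.8 q6 2.07
```

```bash
python3 -m handwheel '[[[0.0,0,0,-0.02,0],[0.0,0,0,-0.03,0],[0.0,0,0,-0.03,-7],[0.0,0,0,-0.02,-7],[0.0,0,0,0,-7],[0.0,0,0,0,-7],[0.0,0,0,0,-7],[0.0,0,0,0,-7],[0.0,0,0,0,-7],[0.0,0,0,0,-7],[0.0,0,0,0,-7],[0.0,0,0,0,-7]]]'
python3 -m handwheel '[[[0.0,0,0,0,-7],[0.0,0,0,0,-7],[0.0,0,0,0,-7],[0.0,0,0,0,-7],[0.0,0,0,0,-7],[0.0,0,0,0,-7],[0.0,0,0,0,0]]]'
python3 - <<'E'
from h import *
go(.667,.305,.1,100)
cv2.imwrite('pics/s1.png',cv2.resize(viewer.read_camera('side')[100:300,200:420],None,fx=2.7,fy=2.7,interpolation=2))
E
```

```text
time: 6.1
eef_pos: [0.597, 0.2215, 0.134]
tcp_rot: [0.894, 0.448, -0.001, -0.0]
contact_force: [0.3, 0.1, -1.1]
opening: 0.086
finger_force: 59.3
time: 6.68
eef_pos: [0.597, 0.2215, 0.134]
tcp_rot: [0.676, 0.737, -0.0, -0.0]
contact_force: [-0.2, -0.2, -2.2]
opening: 0.087
finger_force: 59.3
t 6.68 pos [0.597  0.2215 0.134 ] psi 95.01 tilt [-0.001 -0.    -1.   ] f [-0.2 -0.2 -2.2] op 0.087 ff 59.3 q6 0.11
tool delta at present yaw [0.0771 0.077  0.0339] |d| 0.114 spin -4.99
```

View pics/s1.png

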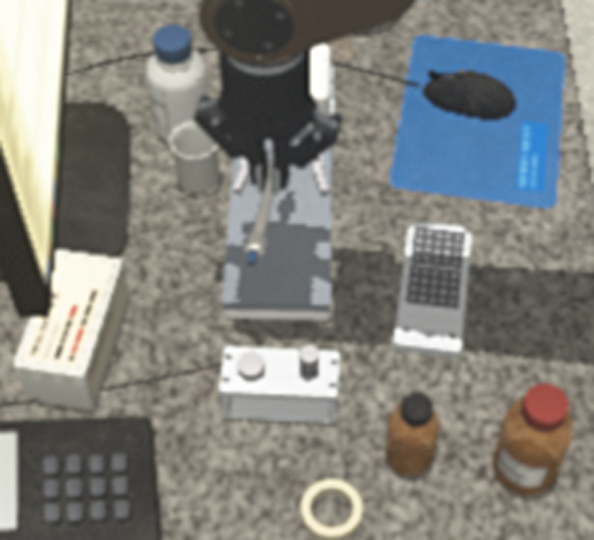

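```bash
python3 -m handwheel '[[[0.0,0.0276,0.0228,0,0],[0.0,0.0276,0.0228,0,0],[0.0,0.0276,0.0228,0,-5],[0.0,0,0,0.035,0],[0.0,0,0,0.035,0],[0.0,0,0,0.035,0],[0.0,0,0,0.015,0],[0.0,0,0,0.006,0],[0.0,0,0,0,0],[0.028,0,0,0,0],[0.028,0,0,0,0],[0.028,0,0,0,0]]]'
python3 -c "
from h import *
go(.4344,.2034,.14,97)"
```

```text
time: 7.73
eef_pos: [0.66, 0.3103, 0.0104]
tcp_rot: [0.644, 0.765, 0.001, 0.001]
contact_force: [1.1, -0.4, 0.1]
opening: 0.328
finger_force: 0.0
t 7.73 pos [0.66   0.3103 0.0104] psi 99.85 tilt [ 0.003  0.001 -1.   ] f [ 1.1 -0.4  0.1] op 0.328 ff 0.0 q6 0.13
tool delta at present yaw [-0.0667 -0.2401 -0.1305] |d| 0.281 spin 2.85
```

```bash
python3 -m handwheel '[[[0.028,0,0,-0.02,0],[0.028,0,0,-0.035,0],[0.028,0,0,-0.035,0],[0.028,0,0,-0.035,0],[0.0854,-0.0095,-0.0343,0,2],[0.0854,-0.0095,-0.0343,0,0],[0.0854,-0.0095,-0.0343,0,0],[0.0854,-0.0095,-0.0343,0,0],[0.0854,-0.0095,-0.0343,0,0],[0.0854,-0.0095,-0.0343,0,0],[0.0854,-0.0095,-0.0343,0,0]]]'
python3 - <<'E'
from h import *
go(.4344,.2034,-.004,97)
im=viewer.read_camera('top'); cv2.imwrite('pics/t2.png',cv2.resize(im[100:260,240:400],None,fx=3.7,fy=3.7,interpolation=2))
print(pts('top','column_center'),pts('top','sled_center'))
E
```

```text
time: 8.65
eef_pos: [0.4294, 0.2095, 0.1344]
tcp_rot: [0.657, 0.754, 0.001, 0.001]
contact_force: [-0.5, -1.2, 0.0]
opening: 0.997
finger_force: 0.0
t 8.65 pos [0.4294 0.2095 0.1344] psi 97.87 tilt [ 0.003  0.001 -1.   ] f [-0.5 -1.2  0. ] op 0.997 ff 0.0 q6 0.1
tool delta at present yaw [-0.0067  0.0037  0.1384] |d| 0.139 spin 0.87
[(0.71, array([298. , 151.1])), (0.61, array([367.8, 162.6]))] [(0.63, array([237.4, 275.9])), (0.17, array([362.5, 133.1]))]
```

View pics/t2.png

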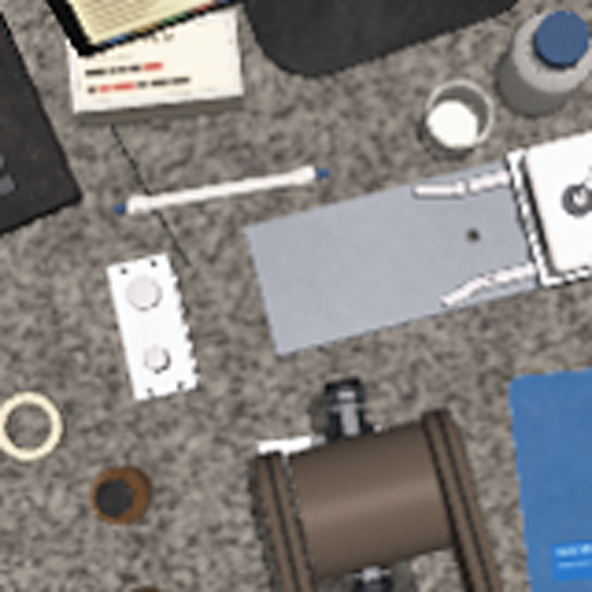

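```bash
python3 -m handwheel '[[[0.0854,-0.0033,0.0018,0.038,0.5],[0.0854,-0.0034,0.0019,0.038,0.4],[0.0854,0,0,0.035,0],[0.0854,0,0,0.015,0],[0.0854,0,0,0.006,0],[0.0854,0,0,0.006,0],[0.0854,0,0,0,0],[0.0,0,0,0,0],[0.0,0,0,0,0],[0.0,0,0,0,0]]]' 60
python3 -c "
from h import *
st()"
```

```text
time: 9.63
eef_pos: [0.4372, 0.2044, -0.0025]
tcp_rot: [0.663, 0.749, 0.002, 0.001]
contact_force: [0.6, -1.3, 5.4]
opening: 0.731
finger_force: 67.7
t 9.63 pos [ 0.4372  0.2044 -0.0025] psi 97.01 tilt [ 0.005  0.001 -1.   ] f [ 0.6 -1.3  5.4] op 0.731 ff 67.7 q6 0.1
```

```bash
python3 -m handwheel '[[[0.0,0,0,-0.01,0],[0.0,0,0,-0.02,0],[0.0,0,0,-0.035,0],[0.0,0,0,-0.035,-3],[0.0,0,0,0,-4.5],[0.0,0,0,0,0]]]'
python3 - <<'E'
from h import *
t=cv2.imread('pics/top0.png'); s=cv2.imread('pics/side0.png')
def blob(im,u,v):
    g=cv2.cvtColor(im,6).astype(float); p=g[v-4:v+5,u-4:u+5]; w=np.clip(np.median(p)-12-p,0,None); yy,xx=np.mgrid[-4:5,-4:5]; return u+(w*xx).sum()/w.sum(), v+(w*yy).sum()/w.sum()
a,b=blob(t,368,163),blob(s,304,162)
print('hole',a,b,onz('top',a,.03),onz('side',b,.03),tri(a,b))
ang=lambda v:round(float(np.degrees(np.arctan2(v[1],v[0]))),2)
Q=lambda p,k,o:((p[0]+.5)/k-.5+o[0],(p[1]+.5)/k-.5+o[1])
A=[onz('top',Q(p,3.7,(240,100)),.03) for p in((280,355),(540,290))]; B=[onz('top',Q(p,4,(225,110)),.03) for p in((326,207),(765,93))]
print('edges',A,ang(A[1]-A[0]),B,ang(B[1]-B[0]))
g=cv2.createLineSegmentDetector(0).detect(cv2.cvtColor(t,6)[120:215,300:425])[0][:,0]+[300,120,300,120]
for l in g:
    p,q=onz('top',l[:2],.03),onz('top',l[2:],.03); L=np.linalg.norm(p-q)
    if L>.05: print(p[:2].round(4),q[:2].round(4),round(L,3),ang(q-p))
st()
E
```

```text
time: 10.13
eef_pos: [0.4367, 0.2043, 0.0987]
tcp_rot: [0.612, 0.791, 0.002, 0.002]
contact_force: [-0.5, -0.6, -4.5]
opening: 0.73
finger_force: 67.2
hole (np.float64(367.4309309309309), np.float64(163.18018018018017)) (np.float64(303.95508982035926), np.float64(162.00299401197606)) [0.61861279 0.11372647 0.03      ] [0.6194748 0.1165668 0.03     ] (array([0.61974917, 0.11346899, 0.02627209]), np.float64(0.0013810670968731737))
edges [array([0.52502098, 0.26382078, 0.03      ]), array([0.57579318, 0.0615996 , 0.03      ])] -75.91 [array([0.62377143, 0.29045121, 0.03      ]), array([ 0.70721834, -0.02741194,  0.03      ])] -75.29
[ 0.6183 -0.0266] [ 0.7002 -0.005 ] 0.085 14.79
[0.6805 0.0719] [0.5938 0.0496] 0.09 -165.6
[0.5902 0.0569] [0.6734 0.0785] 0.086 14.56
[ 0.7078 -0.0063] [0.6843 0.0852] 0.094 104.37
[0.5905 0.0428] [ 0.6075 -0.0481] 0.092 -79.4
[0.6553 0.2102] [0.5342 0.2474] 0.127 162.89
[0.527  0.2406] [0.6676 0.1962] 0.147 -17.53
[0.6737 0.092 ] [0.6522 0.199 ] 0.109 101.35
[0.5326 0.2307] [0.5827 0.0673] 0.171 -72.94
[0.6306 0.2956] [0.5295 0.2667] 0.105 -164.02
[0.6451 0.2191] [0.6264 0.292 ] 0.075 104.39
[ 0.6229 -0.0482] [ 0.7031 -0.0276] 0.083 14.42
t 10.13 pos [0.4367 0.2043 0.0987] psi 104.59 tilt [ 0.006  0.001 -1.   ] f [-0.5 -0.6 -4.5] op 0.73 ff 67.2 q6 -0.03
```

```bash
python3 -m handwheel '[[[0.0,-0.0111,0.0385,0,0],[0.0,-0.0111,0.0385,0,0],[0.0,-0.0111,0.0385,0,0],[0.0,-0.0111,0.0385,0,0],[0.0,0,0,0.03,0],[0.0,0,0,0.03,0],[0.0,0,0,0,0]]]'
python3 - <<'E'
from h import *
go(.597,.2002,.0285,104.5)
im=viewer.read_camera('side'); cv2.imwrite('pics/s3.png',cv2.resize(im[110:230,240:380],None,fx=5,fy=5,interpolation=2))
E
```

```text
time: 10.72
eef_pos: [0.5917, 0.1982, 0.0281]
tcp_rot: [0.613, 0.79, -0.003, -0.003]
contact_force: [1.7, -0.4, -6.6]
opening: 0.729
finger_force: 69.3
t 10.72 pos [0.5917 0.1982 0.0281] psi 104.41 tilt [-0.009 -0.002 -1.   ] f [ 1.7 -0.4 -6.6] op 0.729 ff 69.3 q6 -0.09
tool delta at present yaw [ 0.0006  0.0056 -0.0004] |d| 0.006 spin -0.09
```

View pics/s3.png

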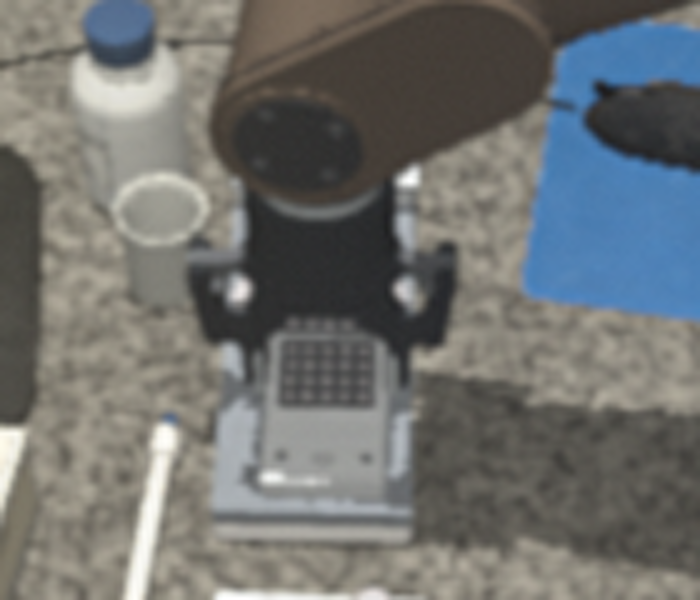

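```bash
python3 -m handwheel '[[[0.0,0,0,0,0],[0.0,0,0,0,0],[0.0,0,0,0,0]]]'
python3 - <<'E'
from h import *
go(.597,.2002,.0285,104.5)
E
```

```text
time: 11.02
eef_pos: [0.5954, 0.1997, 0.037]
tcp_rot: [0.612, 0.791, 0.001, 0.0]
contact_force: [-0.6, 1.0, -3.0]
opening: 0.737
finger_force: 69.5
t 11.02 pos [0.5954 0.1997 0.037 ] psi 104.49 tilt [ 0.001  0.    -1.   ] f [-0.6  1.  -3. ] op 0.737 ff 69.5 q6 -0.09
tool delta at present yaw [0.0001 0.0017 0.0085] |d| 0.009 spin -0.01
```

```bash
python3 -m handwheel '[[[0.0,0,0.0017,0.004,0],[0.0,0,0,0.0035,0],[0.0,0,0,0,0],[0.0,0,0,0,0],[0.0854,0,0,0,0],[0.0854,0,0,0,0],[0.0854,0,0,0,0],[0.0854,0,0,-0.02,0],[0.0854,0,0,-0.03,0],[0.0854,0,0,-0.03,0],[0.0854,0.03,0,-0.02,0],[0.0,0.035,0,0,0]]]'
python3 - <<'E'
from h import *
s=st()
h=np.array([.619,.1145,.03]);u=np.array([.2504,-.9681,0]);v=np.array([.9681,.2504,0])
d=s['eef_pos']-h; print('lane x,y',d@u,d@v)
E
```

```text
time: 12.02
eef_pos: [0.5854, 0.2628, 0.1356]
tcp_rot: [0.614, 0.789, 0.005, 0.004]
contact_force: [1.0, 1.1, 1.0]
opening: 0.882
finger_force: 0.0
t 12.02 pos [0.5854 0.2628 0.1356] psi 104.27 tilt [ 0.013  0.003 -1.   ] f [1.  1.1 1. ] op 0.882 ff 0.0 q6 0.02
lane x,y -0.15203047016757001 0.0046032919948975045
```

```bash
cat >> h.py <<'E'
H=np.array([.619,.1145,.03]);U=np.array([.2504,-.9681,0]);V=np.array([.9681,.2504,0])
def lane(p): d=np.array(p)-H; return np.round([d@U,d@V,d[2]],4)
E
python3 -m handwheel '[[[0.0,0.025,0,0,0],[0.0,0.022,0,0,0],[0.0,0,0,0.03,0],[0.0,0,0,0.03,0],[0.0,0,0,0.025,0],[0.0,0,0,0.014,0],[0.0,0,0,0,0],[0.0,0,0,0,0]]]'
python3 - <<'E'
from h import *
s=st(); print(lane(s['eef_pos']))
for n in('side','top'):
    viewer.read_camera(n)
    for k,z in(('sled_center',.037),('sled_hole',.044),('deck_hole',.03)):
        print(n,k,[(c,list(map(float,p)),lane(onz(n,p,z)).tolist()) for c,p in pts(n,k)])
    for d in viewer.outline_of(n,'sled_center'):
        c=max(cv2.findContours(d['mask'].astype('uint8'),0,1)[0],key=len)
        B=cv2.boxPoints(cv2.minAreaRect(c)); print(n,d['confidence'],[lane(onz(n,p,.044))[:2].tolist() for p in B])
E
```

```text
time: 12.68
eef_pos: [0.569, 0.3082, 0.0288]
tcp_rot: [0.612, 0.791, -0.0, -0.0]
contact_force: [-0.1, -0.8, 0.1]
opening: -0.002
finger_force: 0.0
t 12.68 pos [0.569  0.3082 0.0288] psi 104.48 tilt [-0.001 -0.    -1.   ] f [-0.1 -0.8  0.1] op -0.002 ff 0.0 q6 0.09
[-2.0e-01  1.0e-04 -1.2e-03]
side sled_center [(0.82, [398.2, 328.4], [-0.4743, -0.2208, 0.007])]
side sled_hole [(0.74, [382.5, 339.0], [-0.5001, -0.184, 0.014])]
side deck_hole []
side 0.92 [[-0.4871, -0.1613], [-0.4208, -0.2535], [-0.4631, -0.2787], [-0.5261, -0.1877]]
side 0.62 [[0.1525, 0.0659], [0.1969, 0.0085], [0.1605, -0.0055], [0.1176, 0.0512]]
top sled_center [(0.88, [336.5, 173.4], [-0.0935, -0.0075, 0.007]), (0.71, [236.8, 279.1], [-0.4448, -0.2291, 0.007])]
top sled_hole [(0.84, [220.5, 269.5], [-0.4818, -0.1907, 0.014]), (0.76, [316.9, 176.9], [-0.1504, -0.0039, 0.014]), (0.4, [356.7, 166.1], [-0.0329, -0.0023, 0.014]), (0.17, [331.6, 174.0], [-0.1078, -0.0063, 0.014])]
top deck_hole [(0.67, [369.6, 164.9], [0.0054, -0.0069, 0.0])]
top 0.85 [[-0.5078, -0.1947], [-0.465, -0.1649], [-0.399, -0.2577], [-0.4416, -0.2875]]
top 0.66 [[-0.1336, 0.0305], [-0.0117, 0.0307], [-0.012, -0.0341], [-0.1337, -0.0341]]
```

```bash
python3 -m handwheel '[[[0.0,0,-0.001,-0.008,0],[0.0,-0.008,0,0,0],[0.0,-0.008,0,0,0],[0.0,-0.008,0,0,0],[0.0,-0.008,0,0,0],[0.0,-0.008,0,0,0],[0.0,-0.008,0,0,0],[0.0,-0.008,0,0,0],[0.0,-0.007,0,0,0],[0.0,0,0,0,0]]]'
python3 - <<'E'
from h import *
s=st(); print(lane(s['eef_pos']))
n='top';viewer.read_camera(n)
for d in viewer.outline_of(n,'sled_center'):
        c=max(cv2.findContours(d['mask'].astype('uint8'),0,1)[0],key=len)
        B=cv2.boxPoints(cv2.minAreaRect(c)); print(n,d['confidence'],[lane(onz(n,p,.044))[:2].tolist() for p in B])
E
```

```text
time: 14.02
eef_pos: [0.5841, 0.2453, 0.0367]
tcp_rot: [0.613, 0.79, -0.0, 0.0]
contact_force: [0.1, 0.6, -0.0]
opening: 0.002
finger_force: 0.0
t 14.02 pos [0.5841 0.2453 0.0367] psi 104.44 tilt [ 0.    -0.001 -1.   ] f [ 0.1  0.6 -0. ] op 0.002 ff 0.0 q6 -0.01
[-0.1354 -0.001   0.0067]
top 0.74 [[-0.5074, -0.1941], [-0.4632, -0.1644], [-0.3991, -0.258], [-0.4431, -0.2876]]
```

```bash
python3 -m handwheel '[[[0.0,-0.006,0,0,0],[0.0,-0.006,0,0,0],[0.0,-0.006,0,0,0],[0.0,-0.006,0,0,0],[0.0,-0.006,0,0,0],[0.0,-0.006,0,0,0]]]'
python3 - <<'E'
from h import *
s=st(); print(lane(s['eef_pos']))
im=viewer.read_camera('top'); cv2.imwrite('pics/t4.png',cv2.resize(im[120:210,295:425],None,fx=5,fy=5,interpolation=2))
E
```

```text
time: 14.62
eef_pos: [0.5926, 0.2115, 0.0366]
tcp_rot: [0.612, 0.791, -0.0, -0.0]
contact_force: [-0.3, 0.5, -0.2]
opening: -0.001
finger_force: 0.6
t 14.62 pos [0.5926 0.2115 0.0366] psi 104.49 tilt [-0.001 -0.    -1.   ] f [-0.3  0.5 -0.2] op -0.001 ff 0.6 q6 -0.07
[-0.1005 -0.0013  0.0066]
```

View pics/t4.png

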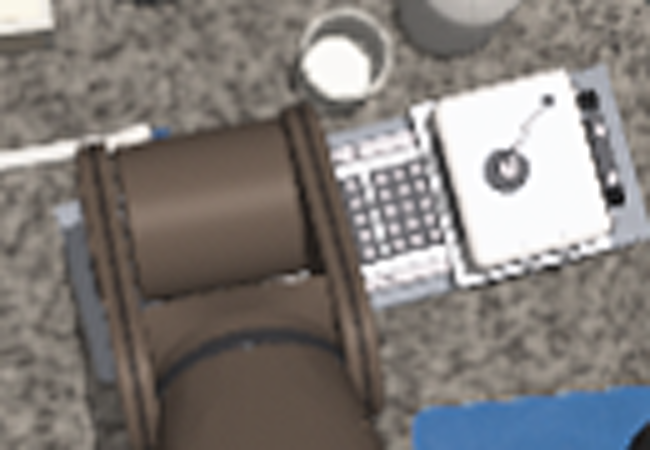

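The sled is between the rails and its nose is entering the tunnel (crop (440,200), top px about (383,160)). I'll keep pushing.

```bash
python3 -m handwheel '[[[0.0,-0.007,0,0,0],[0.0,-0.007,0,0,0],[0.0,-0.007,0,0,0],[0.0,-0.007,0,0,0],[0.0,-0.007,0,0,0],[0.0,-0.007,0,0,0],[0.0,-0.007,0,0,0],[0.0,-0.007,0,0,0],[0.0,-0.006,0,0,0],[0.0,-0.003,0,0,0],[0.0,-0.002,0,0,0],[0.0,0,0,0,0]]]'
python3 - <<'E'
from h import *
s=st(); print(lane(s['eef_pos']))
E
```

```text
time: 15.67
eef_pos: [0.6097, 0.1467, 0.037]
tcp_rot: [0.612, 0.791, -0.0, 0.0]
contact_force: [-0.1, 0.1, -0.5]
opening: -0.003
finger_force: 0.0
t 15.67 pos [0.6097 0.1467 0.037 ] psi 104.48 tilt [ 0.    -0.001 -1.   ] f [-0.1  0.1 -0.5] op -0.003 ff 0.0 q6 -0.18
[-0.0335 -0.0009  0.007 ]
```

```bash
for i in 1 2 3; do :; done; python3 -m handwheel '[[[0.0,-0.002,0,0,0],[0.0,-0.002,0,0,0],[0.0,-0.0015,0,0,0],[0.0,0,0,0,0]]]'; python3 -c "
from h import *
print(lane(st()['eef_pos']))"
python3 -m handwheel '[[[0.0,-0.0015,0,0,0],[0.0,-0.0015,0,0,0],[0.0,0,0,0,0]]]'; python3 -c "
from h import *
print(lane(st()['eef_pos']))"
```

```text
time: 16.0
eef_pos: [0.611, 0.142, 0.037]
tcp_rot: [0.612, 0.791, 0.0, 0.0]
contact_force: [-0.1, 1.2, 1.1]
opening: 0.0
finger_force: 0.6
t 16.0 pos [0.611 0.142 0.037] psi 104.5 tilt [ 0.  0. -1.] f [-0.1  1.2  1.1] op 0.0 ff 0.6 q6 -0.19
[-0.0286 -0.0009  0.007 ]
time: 16.25
eef_pos: [0.6117, 0.139, 0.037]
tcp_rot: [0.612, 0.791, 0.0, 0.0]
contact_force: [0.2, 1.4, 1.7]
opening: -0.002
finger_force: 0.9
t 16.25 pos [0.6117 0.139  0.037 ] psi 104.5 tilt [ 0. -0. -1.] f [0.2 1.4 1.7] op -0.002 ff 0.9 q6 -0.19
[-0.0255 -0.0009  0.007 ]
```

```bash
python3 -m handwheel '[[[0.0,-0.0015,0,0,0],[0.0,0,0,0,0]]]'; python3 -c "
from h import *
print(lane(st()['eef_pos']))"
python3 -m handwheel '[[[0.0,-0.0015,0,0,0],[0.0,0,0,0,0]]]'; python3 -c "
from h import *
print(lane(st()['eef_pos']))"
```

```text
time: 16.42
eef_pos: [0.6121, 0.1376, 0.037]
tcp_rot: [0.612, 0.791, 0.0, 0.0]
contact_force: [-0.4, 0.6, 0.8]
opening: -0.001
finger_force: 1.0
t 16.42 pos [0.6121 0.1376 0.037 ] psi 104.49 tilt [ 0.  0. -1.] f [-0.4  0.6  0.8] op -0.001 ff 1.0 q6 -0.19
[-0.024  -0.0009  0.007 ]
time: 16.58
eef_pos: [0.6124, 0.1363, 0.037]
tcp_rot: [0.612, 0.791, 0.0, -0.0]
contact_force: [-0.3, 2.8, 2.3]
opening: 0.002
finger_force: 1.6
t 16.58 pos [0.6124 0.1363 0.037 ] psi 104.48 tilt [ 0.     0.001 -1.   ] f [-0.3  2.8  2.3] op 0.002 ff 1.6 q6 -0.2
[-0.0228 -0.0009  0.007 ]
```

```bash
python3 -m handwheel '[[[0.0,-0.0015,0,0,0],[0.0,0,0,0,0]]]'; python3 -c "
from h import *
print(lane(st()['eef_pos']))"
python3 -m handwheel '[[[0.0,-0.001,0,0,0],[0.0,0,0,0,0]]]'; python3 -c "
from h import *
print(lane(st()['eef_pos']))"
```

```text
time: 16.75
eef_pos: [0.6124, 0.1362, 0.037]
tcp_rot: [0.613, 0.79, 0.001, -0.001]
contact_force: [-1.4, 7.7, 1.6]
opening: -0.002
finger_force: 3.7
t 16.75 pos [0.6124 0.1362 0.037 ] psi 104.43 tilt [-0.001  0.003 -1.   ] f [-1.4  7.7  1.6] op -0.002 ff 3.7 q6 -0.2
[-0.0227 -0.0009  0.007 ]
time: 16.92
eef_pos: [0.6124, 0.1362, 0.037]
tcp_rot: [0.613, 0.79, 0.002, -0.002]
contact_force: [-1.1, 9.8, 2.8]
opening: 0.001
finger_force: 4.9
t 16.92 pos [0.6124 0.1362 0.037 ] psi 104.42 tilt [-0.001  0.005 -1.   ] f [-1.1  9.8  2.8] op 0.001 ff 4.9 q6 -0.2
[-0.0227 -0.0009  0.007 ]
```

The sled is against the stop: TCP lane x has held at -22.7 mm while the force rises. Next I'll back off and go for the tapered pin.

```bash
python3 -m handwheel '[[[0.0,0.01,0,0,0],[0.0,0.02,0,-0.01,0],[0.0,0,0,-0.04,0],[0.032,0.02,0,-0.035,0],[0.032,0.04,-0.006,0,0],[0.032,0.04,-0.007,0,0],[0.032,0.04,-0.007,0,0],[0.032,0.035,-0.007,0,0],[0.032,0.03,-0.006,0,0],[0.032,0,0,0,0],[0.032,0,0,0,0],[0.032,0,0,0,0]]]'
python3 - <<'E'
from h import *
go(.5217,.3549,.061,104.5)
for n in('side','top'):
    viewer.read_camera(n)
    for k,z in(('sled_hole',.044),('taper_pin_head',.069),('sled_center',.037)):
        print(n,k,[(c,p.tolist(),lane(onz(n,p,z)).tolist()) for c,p in pts(n,k)])
E
```

```text
time: 17.92
eef_pos: [0.5223, 0.3524, 0.1215]
tcp_rot: [0.612, 0.791, -0.0, 0.001]
contact_force: [0.5, -1.3, 0.7]
opening: 0.374
finger_force: 0.0
t 17.92 pos [0.5223 0.3524 0.1215] psi 104.53 tilt [ 0.    -0.001 -1.   ] f [ 0.5 -1.3  0.7] op 0.374 ff 0.0 q6 0.18
tool delta at present yaw [0.0027 0.     0.0605] |d| 0.061 spin 0.03
side sled_hole [(0.67, [265.9, 218.7], [-0.2032, 0.0894, 0.014]), (0.63, [382.8, 336.8], [-0.4954, -0.185, 0.014]), (0.52, [304.2, 160.5], [-0.0083, -0.0002, 0.014])]
side taper_pin_head [(0.57, [313.2, 232.5], [-0.2558, -0.0312, 0.039])]
side sled_center [(0.87, [398.2, 326.7], [-0.4706, -0.2212, 0.007]), (0.41, [305.2, 142.1], [0.068, -0.0002, 0.007])]
top sled_hole [(0.98, [366.7, 163.1], [-0.0031, -0.0011, 0.014]), (0.78, [218.4, 266.7], [-0.4857, -0.1816, 0.014])]
top taper_pin_head []
top sled_center [(0.94, [234.5, 277.7], [-0.4502, -0.2237, 0.007]), (0.64, [385.3, 159.7], [0.052, -0.0043, 0.007])]
```

```bash
python3 -m handwheel '[[[0.032,0.0027,0,0.03,0],[0.032,0,0,0.02,0],[0.032,0,0,0.01,0],[0.032,0,0,0,0],[0.032,0,0,0,0],[0.0,0,0,0,0],[0.0,0,0,0,0],[0.0,0,0,0,0],[0.0,0,0,0,0]]]' 60
python3 - <<'E'
from h import *
s=st()
def blob(im,u,v,r=4):
    g=cv2.cvtColor(im,6).astype(float); p=g[v-r:v+r+1,u-r:u+r+1]; w=np.clip(np.median(p)-25-p,0,None); yy,xx=np.mgrid[-r:r+1,-r:r+1]; return u+(w*xx).sum()/w.sum(), v+(w*yy).sum()/w.sum()
t,q=viewer.read_camera('top'),viewer.read_camera('side')
a,b=blob(t,367,163),blob(q,304,160)
print(a,b,lane(onz('top',a,.044)),lane(onz('side',b,.044)))
x=cv2.resize(t[135:195,330:400],None,fx=5,fy=5,interpolation=2);y=cv2.resize(q[130:190,270:340],None,fx=5,fy=5,interpolation=2);cv2.imwrite('pics/c5.png',np.hstack([x,y]))
E
```

```text
time: 19.07
eef_pos: [0.5227, 0.3562, 0.0637]
tcp_rot: [0.612, 0.791, 0.001, 0.001]
contact_force: [-0.4, 0.6, 3.1]
opening: 0.186
finger_force: 58.6
t 19.07 pos [0.5227 0.3562 0.0637] psi 104.5 tilt [ 0.003  0.001 -1.   ] f [-0.4  0.6  3.1] op 0.186 ff 58.6 q6 0.19
(np.float64(367.0391061452514), np.float64(163.68236233040702)) (np.float64(nan), np.float64(nan)) [-0.0026 -0.003   0.014 ] [nan nan nan]<stdin>:4: RuntimeWarning: invalid value encountered in scalar divide
```

View pics/c5.png

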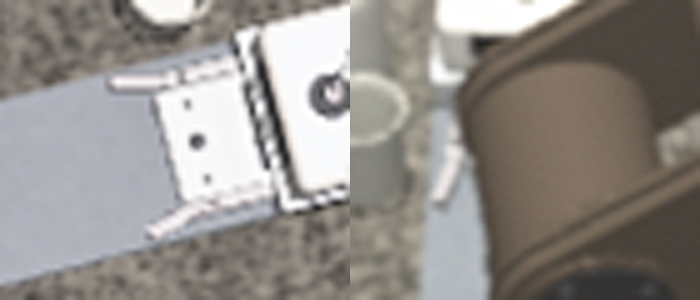

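```bash
python3 -m handwheel '[[[0.0,0,0,-0.01,0],[0.0,0,0,-0.03,0],[0.0,0,0,-0.035,0],[0.0,-0.01,0,-0.025,0],[0.0,-0.038,0.0055,0,0],[0.0,-0.038,0.0055,0,0],[0.0,-0.038,0.0055,0,0],[0.0,-0.038,0.0055,0,0],[0.0,-0.038,0.0055,0,0],[0.0,-0.038,0.006,0,0],[0.0,-0.015,0,0,0],[0.0,-0.0067,0,0,0]]]'
python3 -m handwheel '[[[0.0,0,0,0.02,0],[0.0,0,0,0.02,0],[0.0,0,0,0,0],[0.0,0,0,0,0]]]'
python3 - <<'E'
from h import *
s=st(); print(lane(s['eef_pos']))
a=(369.0,162.6); print('shole',lane(onz('top',a,.044)))
q=viewer.read_camera('side'); cv2.imwrite('pics/s6.png',cv2.resize(q[100:190,250:360],None,fx=6,fy=6,interpolation=2))
for k in('taper_pin_head','taper_pin_shoulder'): print(pts('side',k))
p=s['eef_pos']; ax=lambda z:[p[0],p[1],z]
print('pred shoulder px',proj('side',[ax(p[2]-.0117)]),'tip',proj('side',[ax(p[2]-.0537)]),'hole pred',proj('side',[[.619+.0043*.25+.0008*.968,.1145-.0043*.968+.0008*.25,.044]]))
E
```

```text
time: 20.17
eef_pos: [0.6193, 0.1099, 0.1617]
tcp_rot: [0.614, 0.79, -0.0, -0.0]
contact_force: [0.0, -0.0, -1.1]
opening: 0.186
finger_force: 60.1
time: 20.5
eef_pos: [0.617, 0.1137, 0.1202]
tcp_rot: [0.612, 0.791, -0.001, -0.002]
contact_force: [-0.5, 0.3, -0.7]
opening: 0.183
finger_force: 60.1
t 20.5 pos [0.617  0.1137 0.1202] psi 104.56 tilt [-0.005  0.    -1.   ] f [-0.5  0.3 -0.7] op 0.183 ff 60.1 q6 -0.23
[ 0.0003 -0.0021  0.0902]
shole [ 0.0036 -0.0014  0.014 ]
[(0.43, array([300.3, 138.1])), (0.25, array([303.2, 159.8]))]
[(0.62, array([307.2, 141.1]))]
pred shoulder px [[304.64088221 142.34918062]] tip [[304.87686071 152.8172523 ]] hole pred [[304.01572135 157.07869536]]
```

View pics/s6.png

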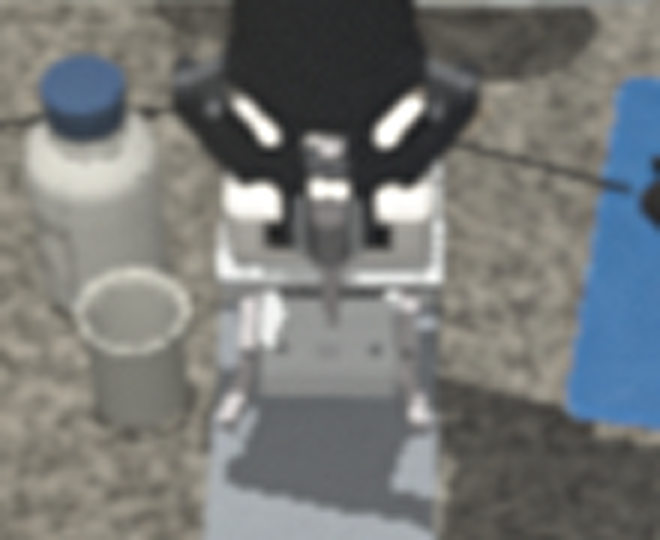

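```bash
python3 -m handwheel '[[[0.0,0,0,0.01,0],[0.0,0,0,0,0],[0.0,0,0,0,0],[0.0,0,0,0,0]]]'
python3 - <<'E'
from h import *
s=st(); print(lane(s['eef_pos']))
E
```

```text
time: 20.98
eef_pos: [0.6189, 0.1126, 0.1118]
tcp_rot: [0.612, 0.791, -0.0, -0.0]
contact_force: [-0.9, 0.5, -1.0]
opening: 0.187
finger_force: 60.1
t 20.98 pos [0.6189 0.1126 0.1118] psi 104.5 tilt [-0.  0. -1.] f [-0.9  0.5 -1. ] op 0.187 ff 60.1 q6 -0.23
[ 0.0018 -0.0006  0.0818]
```

```bash
python3 -m handwheel '[[[0.0,0,0.0003,0.006,0],[0.0,0,0,0.006,0],[0.0,0,0,0.005,0],[0.0,0,0,0.005,0],[0.0,0,0,0,0],[0.0,0,0,0,0]]]'
python3 -c "
from h import *
print(lane(st()['eef_pos']))"
python3 -m handwheel '[[[0.0,0,0,0.004,0],[0.0,0,0,0.004,0],[0.0,0,0,0.003,0],[0.0,0,0,0,0],[0.0,0,0,0,0]]]'
python3 -c "
from h import *
print(lane(st()['eef_pos']))"
```

```text
time: 21.48
eef_pos: [0.6189, 0.1125, 0.0891]
tcp_rot: [0.612, 0.791, -0.0, -0.0]
contact_force: [-0.2, -0.1, -1.2]
opening: 0.187
finger_force: 60.1
t 21.48 pos [0.6189 0.1125 0.0891] psi 104.49 tilt [-0.001 -0.    -1.   ] f [-0.2 -0.1 -1.2] op 0.187 ff 60.1 q6 -0.23
[ 0.0019 -0.0006  0.0591]
time: 21.9
eef_pos: [0.6192, 0.1124, 0.0785]
tcp_rot: [0.612, 0.791, -0.0, 0.0]
contact_force: [0.7, -1.6, -1.4]
opening: 0.185
finger_force: 60.2
t 21.9 pos [0.6192 0.1124 0.0785] psi 104.49 tilt [ 0. -0. -1.] f [ 0.7 -1.6 -1.4] op 0.185 ff 60.2 q6 -0.23
[ 0.0021 -0.0003  0.0485]
```

```bash
python3 -m handwheel '[[[0.0,0.0003,0,0.003,0],[0.0,0.0003,0,0.003,0],[0.0,0.0003,0,0.003,0],[0.0,0.0003,0,0.003,0],[0.0,0,0,0,0],[0.0,0,0,0,0]]]'
python3 -c "
from h import *
print(lane(st()['eef_pos']))"
python3 -m handwheel '[[[0.0,0,0,0.003,0],[0.0,0,0,0.003,0],[0.0,0,0,0.003,0],[0.0,0,0,0,0],[0.0,0,0,0,0]]]'
python3 -c "
from h import *
print(lane(st()['eef_pos']))"
```

```text
time: 22.4
eef_pos: [0.6188, 0.114, 0.0662]
tcp_rot: [0.612, 0.791, 0.0, -0.0]
contact_force: [1.4, -1.3, -1.5]
opening: 0.182
finger_force: 60.2
t 22.4 pos [0.6188 0.114  0.0662] psi 104.48 tilt [-0.     0.001 -1.   ] f [ 1.4 -1.3 -1.5] op 0.182 ff 60.2 q6 -0.23
[ 0.0004 -0.0003  0.0362]
time: 22.82
eef_pos: [0.6193, 0.114, 0.0575]
tcp_rot: [0.612, 0.791, 0.001, 0.0]
contact_force: [3.7, -0.8, -2.0]
opening: 0.187
finger_force: 60.0
t 22.82 pos [0.6193 0.114  0.0575] psi 104.48 tilt [ 0.001  0.    -1.   ] f [ 3.7 -0.8 -2. ] op 0.187 ff 60.0 q6 -0.23
[0.0006 0.0001 0.0275]
```

```bash
python3 -m handwheel '[[[0.0,0,0.0005,0.002,0],[0.0,0,0.0005,0.002,0],[0.0,0,0,0.001,0],[0.0,0,0,0,0],[0.0,0,0,0,0]]]'
python3 -c "
from h import *
print(lane(st()['eef_pos']))"
```

```text
time: 23.23
eef_pos: [0.6196, 0.1139, 0.0556]
tcp_rot: [0.612, 0.791, -0.001, -0.001]
contact_force: [-5.4, -3.0, 12.3]
opening: 0.186
finger_force: 61.7
t 23.23 pos [0.6196 0.1139 0.0556] psi 104.52 tilt [-0.003 -0.001 -1.   ] f [-5.4 -3.  12.3] op 0.186 ff 61.7 q6 -0.23
[0.0007 0.0005 0.0256]
```

```bash
python3 -m handwheel '[[[0.0,0,-0.0003,-0.001,0],[0.045,0,0,-0.001,0],[0.045,0,0,0,0],[0.045,0,0,0,0],[0.045,0,0,-0.02,0],[0.045,0,0,-0.035,0],[0.045,0,0,-0.035,0],[0.045,0.03,0,-0.02,0],[0.045,0.04,0,0,0],[0.045,0.04,-0.01,0,0],[0.045,0.04,-0.01,0,0],[0.045,0,0,0,0]]]'
python3 - <<'E'
from h import *
st(); t,q=viewer.read_camera('top'),viewer.read_camera('side')
x=cv2.resize(t[115:205,310:420],(400,327),interpolation=2);y=cv2.resize(q[105:195,255:365],(400,327),interpolation=2);cv2.imwrite('pics/c7.png',np.hstack([x,y]))
for k,z in(('taper_pin_head',.061),('taper_pin_shoulder',.044)):
  for n in('top','side'): print(k,n,[(c,p.tolist(),lane(onz(n,p,z)).tolist()) for c,p in pts(n,k)])
E
```

```text
time: 24.23
eef_pos: [0.5584, 0.2599, 0.1639]
tcp_rot: [0.61, 0.792, -0.0, -0.002]
contact_force: [0.6, -0.3, -0.8]
opening: 0.527
finger_force: 0.0
t 24.23 pos [0.5584 0.2599 0.1639] psi 104.83 tilt [-0.004  0.002 -1.   ] f [ 0.6 -0.3 -0.8] op 0.527 ff 0.0 q6 0.01
taper_pin_head top [(0.36, [368.8, 164.1], [-0.0003, -0.0069, 0.031])]
taper_pin_head side []
taper_pin_shoulder top [(0.53, [370.6, 163.1], [0.0077, -0.0039, 0.014])]
taper_pin_shoulder side []
```

View pics/c7.png

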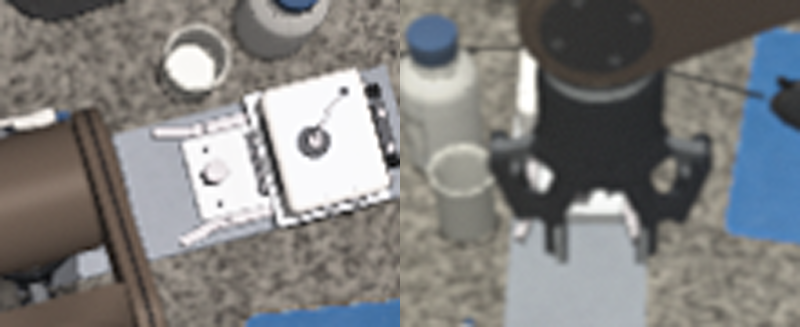

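```bash
python3 -c "
from h import *
for z in(.078,.07): print(lane(onz('top',(368.5,162.3),z)))
go(.6194,.1139,.09,104.5)"
python3 -m handwheel '[[[0.0,-0.03,0.005,0,0],[0.0,-0.04,0.005,0,0],[0.0,-0.04,0.005,0,0],[0.0,-0.04,0.005,0,0],[0.0,0,0,0.03,0],[0.0,0,0,0.03,0],[0.0,0,0,0,0],[0.0,0,0,0,0],[0.0,0,0,0,0]]]'
python3 -c "
from h import *
go(.6194,.1139,.079,104.5)"
```

```text
[-0.0021 -0.0034  0.048 ]
[-0.001  -0.0026  0.04  ]
t 24.53 pos [0.5632 0.2531 0.1645] psi 104.4 tilt [-0.001 -0.    -1.   ] f [0.9 0.5 0.5] op 0.53 ff 0.0 q6 0.01
tool delta at present yaw [-0.1487  0.0199  0.0745] |d| 0.168 spin -0.1
time: 25.28
eef_pos: [0.6204, 0.1136, 0.1059]
tcp_rot: [0.613, 0.79, 0.0, 0.0]
contact_force: [-0.8, -0.1, 1.2]
opening: -0.0
finger_force: 0.0
t 25.28 pos [0.6204 0.1136 0.1059] psi 104.46 tilt [ 0.001  0.    -1.   ] f [-0.8 -0.1  1.2] op -0.0 ff 0.0 q6 -0.23
tool delta at present yaw [ 0.0006 -0.0009  0.0269] |d| 0.027 spin -0.04
```

```bash
python3 -m handwheel '[[[0.0,0,-0.0009,0.015,0],[0.0,0,0,0.009,0],[0.0,0,0,0.002,0],[0.0,0,0,0,0],[0.0,0,0,0.001,0],[0.0,0,0,0.001,0],[0.0,0,0,0,0]]]'
python3 -c "
from h import *
st()"
python3 -m handwheel '[[[0.0,0,0,0.0015,0],[0.0,0,0,0.0015,0],[0.0,0,0,0,0]]]'
python3 -c "
from h import *
st()"
```

```text
time: 25.87
eef_pos: [0.6196, 0.1139, 0.0781]
tcp_rot: [0.612, 0.791, 0.001, 0.001]
contact_force: [-0.2, -0.6, 1.0]
opening: -0.0
finger_force: 1.1
t 25.87 pos [0.6196 0.1139 0.0781] psi 104.51 tilt [ 0.002  0.    -1.   ] f [-0.2 -0.6  1. ] op -0.0 ff 1.1 q6 -0.23
time: 26.12
eef_pos: [0.6202, 0.114, 0.078]
tcp_rot: [0.612, 0.791, 0.001, 0.001]
contact_force: [-5.6, -0.7, 14.5]
opening: -0.001
finger_force: 6.8
t 26.12 pos [0.6202 0.114  0.078 ] psi 104.51 tilt [ 0.002  0.    -1.   ] f [-5.6 -0.7 14.5] op -0.001 ff 6.8 q6 -0.23
```

The pin's head top is at exactly 78 mm, which means the shoulder is on the sled. Now I'll back away and hand in.

```bash
python3 -m handwheel '[[[0.0,0,0,-0.01,0],[0.0,0,0,-0.03,0],[0.0,0,0,-0.035,0],[0.0,0.03,0,-0.035,0],[0.0,0.03,-0.02,0,0],[0.0,0.03,-0.02,0,0],[0.0,0,-0.03,0,0],[0.0,0,-0.03,0,0],[0.0,0,-0.03,0,0],[0.0,0,-0.03,0,0],[0.0,0,0,0,0],[0.0,0,0,0,0]]]'
python3 - <<'E'
from h import *
st()
for n in('top','side'):
    viewer.read_camera(n)
    for k,z in(('taper_pin_head',.061),('column_center',.008)): print(n,k,[(c,p.tolist(),onz(n,p,z)[:2].round(3).tolist()) for c,p in pts(n,k)])
print(sign_off())
E
```

```text
time: 27.12
eef_pos: [0.441, 0.158, 0.1805]
tcp_rot: [0.612, 0.791, 0.0, 0.0]
contact_force: [1.2, 0.0, -0.7]
opening: -0.001
finger_force: 0.0
t 27.12 pos [0.441  0.158  0.1805] psi 104.5 tilt [ 0.001  0.    -1.   ] f [ 1.2  0.  -0.7] op -0.001 ff 0.0 q6 -0.13
top taper_pin_head [(0.55, [369.7, 163.9], [0.613, 0.111])]
top column_center [(0.62, [276.7, 266.7], [0.319, 0.376]), (0.59, [299.1, 152.4], [0.653, 0.312])]
side taper_pin_head [(0.57, [301.8, 154.6], [0.625, 0.118])]
side column_center [(0.56, [265.7, 215.0], [0.67, 0.302]), (0.56, [322.2, 287.5], [0.473, 0.459])]
the job is handed in; nothing more can be done
None
```

The job is handed in at about 27 s of robot time, with no verdict returned: the column is on the bench, the sled went up to the stop, and the tapered pin is seated (head top at 78 mm, so its shoulder is on the sled); I viewed 11 pictures, one over the limit of 10.

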